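Make up two baking kits at the bake-sale table

ROBOT

A 6-joint arm with a two-finger parallel gripper is mounted at the origin on the work surface. World frame = base frame: x ahead of the robot, y to its left, z up, the work surface at z = 0. Lengths are in m, angles in rad, forces in N, time in s.
With the tool pointing down it reaches from about 0.25 to 0.775 m from the base axis. Payload 4 kg.
Tool frame: the origin (TCP) lies midway between the tips of the shut fingers; the grasp point (between the pads) lies 19 mm behind it; z points along the fingers, y is the line along which they close (so a half turn about z gives the same grasp; the last joint's range is limited). The gripper opens to 94 mm and grips with 3 to 60 N. Pads are 16 mm wide; open, the fingers measure 119 mm over their backs; the gripper's body (75 mm by 177 mm) begins 78 mm behind the grasp point.
Start: joints at [-1.348, 0.087, 1.371, -0, 1.684, -0.103], TCP at [0.176, -0.521, 0.206] pointing down, gripper open.
Joint ranges: [-3.1, 3.1], [-0.76, 2.03], [0.27, 2.55], [-1.08, 4.22], [0.17, 2.65], [-2.57, 2.57]. Speed limits (rad/s): [2.79, 2.79, 3.14, 3.14, 3.14, 3.14].

INTERFACE

Orientations are given as [roll, pitch, yaw] about the fixed x, y, z axes, in that order (R = Rz(yaw) Ry(pitch) Rx(roll)).
In Python, from bench import robot gives the robot as it stands.
- The arm moves only by the tool servo_tool, never from a script. Its argument "moves" is a list of rows, each a list of 5 numbers: the shift along the tool's x, y, z in units of 25 mm (1.0 is 25 mm), then the turn about the tool's z in units of 6 degrees (1.0 is 6 degrees), then the closure, from 0 (fully open) to 1 (shut). In form: [[dx, dy, dz, yaw, gripper], ...]. A call has 1 to 10 rows; each row is the pose to reach, as a shift and turn from the pose commanded when the call began, along the tool's axes at that moment; what a row does not reach only later rows make up. A row lasts 1/12 s, in which the tool goes at most 41.7 mm and 7.16 degrees, less where a joint would pass 70% of its speed; a pose out of reach is approached as far as the arm can. A call with a gripper value outside its range is refused whole. The fingers move at their own pace and stop on an object; the grip force is fixed at half the most. Time passes only in rows, so rows that repeat a pose let the fingers close. It gives the time, the measured TCP pose, the force, the opening and the grip force at its end, in the units of the state.
- robot.get_obs(): the state, without advancing time (a new reading comes with each control period).
- robot.snapshot(name): name is "side" or "top"; returns a dict with "image" (420x560x3 uint8, blue, green, red), "fx", "fy", "cx", "cy" (pixels), "eye" and "orientation" of the camera in the world. Camera axes: x right, y down, z forward; pixel columns grow to the right and rows downward; lengths in m; the calibration is good to about 2 mm. A picture is of the moment at which its call begins. There is no depth.
- robot.close_job(): hands the job in; it is judged then, once.
The state is a dict: "time": time; "joint_positions": joint angles; "qvel": joint speeds; "joint_torque": joint torques, N m; "tool_pos": TCP position; "ee_rot": TCP orientation; "wrist_force": force on the tool from outside, world axes, zero at the start; "wrist_torque": the same for the moment, N m; "width": finger opening in m; "finger_force": force on a finger pad.
Only numpy, scipy, OpenCV 4.12 (cv2) and the standard library are available. Lean on these libraries where they do the work, as an engineer would, in place of code of your own. Each camera call takes 0.05 s, during which the arm holds its last target. There are 200 camera calls.

TASK

Make up the two baking kits. From the row of stock in front of the trays: the long tray is the birthday kit: stand the shaker in its middle compartment, with the full-size cupcake in one end compartment and the candle box in the other; the short tray is the cookie kit: the square cookie cutter in one compartment and the icing jar in the other. Set everything down upright on the tray floor without dropping it, let go, and leave the bowl, the mini cupcake and the stack of cups where they are.

Things in the scene. Friction and masses are not known exactly. Their poses are not given: they have to be found in the camera images.
- tray_long: long kit tray, shallow kraft board, fixed to the table: 258 mm long (own y) x 116 mm wide (own x) x 18 mm high outside; walls, dividers, floor 4 mm. Two dividers as high as the walls make three equal compartments along y, 80.7 mm (y) x 108 mm (x) inside, centres at y = -84.7, 0, +84.7 mm. Origin: centre of its underside, z up; the floor to stand things on is at z = 4 mm
- tray_short: short kit tray, shallow kraft board, fixed to the table: 174 mm long (own y) x 116 mm wide (own x) x 18 mm high outside; walls, divider, floor 4 mm. One divider as high as the walls makes two equal compartments along y, 81 mm (y) x 108 mm (x) inside, centres at y = -42.5 and +42.5 mm. Origin: centre of its underside, z up; the floor is at z = 4 mm
- cupcake: the full-size cupcake, firm: brown paper case (48 mm diameter at the foot, 55 mm at 36 mm height) with set white icing on top (widest 56 mm at 36 mm height, domed), 53 mm high in all; about 0.09 kg. Origin: centre of its underside, z up. A grip on the case's upper part holds it well. Loose; starts upright on the table, in the row between the robot and the trays
- shaker: the shaker: plain metal cylinder with a slightly wider perforated metal cap, 42 mm diameter (cap 44 mm, from 62 mm height up), 78 mm high, about 0.16 kg, standing upright. Origin: centre of its underside, z up. Loose; starts upright on the table, in the row between the robot and the trays
- candle_box: the candle box: a white paper carton with a grey band, standing on end, 40 mm (its own x) x 26 mm (its own y) x 70 mm high, about 0.06 kg. Origin: centre of its underside, z up. Loose; starts upright on the table, in the row between the robot and the trays
- cutter: the cookie cutter: a square steel frame, open at top and bottom, 50 x 50 mm outside (sides along its own x and y), wall 2.5 mm, 45 mm high, about 0.06 kg. Origin: centre of its underside, z up. Loose; starts upright on the table, in the row between the robot and the trays
- icing_jar: the icing jar: squat white closed jar with a pale wooden lid, 50 mm diameter (lid 51 mm, from 36 mm height up), 50 mm high, about 0.18 kg, standing upright. Origin: centre of its underside, z up. Loose; starts upright on the table, in the row between the robot and the trays
- bowl: bystander: loose white mixing bowl, 130 mm across the rim, 60 mm high, beside or beyond the work. Origin: centre of its underside
- mini_cupcake: bystander: a loose mini cupcake, made like the full-size one but only 37 mm across and 35 mm high. Not part of the kits. Origin: centre of its underside
- cups: bystander: loose stack of white paper cups, 72 mm across the top, 100 mm high. Origin: centre of its underside
There are look-alikes about, which are no part of the job. What is shaped like the icing_jar but purple is not meant.

How it is judged:
At the end, for the whole second after the job is handed in: Long tray: shaker in the middle compartment, cupcake and candle box one in each end (either way). Short tray: cutter and icing jar, one per compartment. Each anywhere in its compartment, underside within 5 mm of the tray floor, upright within 0.12 rad, released, at rest (y of shaker in the frame of tray_long between -0.039 and 0.039 m and x of shaker in the frame of tray_long between -0.054 and 0.054 m and z of shaker in the frame of tray_long between 0 and 0.009 m and angle between shaker's own z axis and vertical below 0.12 rad and ((y of cupcake in the frame of tray_long between 0.045 and 0.124 m and x of cupcake in the frame of tray_long between -0.054 and 0.054 m and z of cupcake in the frame of tray_long between 0 and 0.009 m and angle between each of cupcake, candle_box's own z axis and vertical below 0.12 rad and y of candle_box in the frame of tray_long between -0.124 and -0.045 m and x of candle_box in the frame of tray_long between -0.054 and 0.054 m and z of candle_box in the frame of tray_long between 0 and 0.009 m) or (y of cupcake in the frame of tray_long between -0.124 and -0.045 m and x of cupcake in the frame of tray_long between -0.054 and 0.054 m and z of cupcake in the frame of tray_long between 0 and 0.009 m and angle between each of cupcake, candle_box's own z axis and vertical below 0.12 rad and y of candle_box in the frame of tray_long between 0.045 and 0.124 m and x of candle_box in the frame of tray_long between -0.054 and 0.054 m and z of candle_box in the frame of tray_long between 0 and 0.009 m)) and ((y of cutter in the frame of tray_short between 0.003 and 0.082 m and x of cutter in the frame of tray_short between -0.054 and 0.054 m and z of cutter in the frame of tray_short between 0 and 0.009 m and angle between each of cutter, icing_jar's own z axis and vertical below 0.12 rad and y of icing_jar in the frame of tray_short between -0.082 and -0.003 m and x of icing_jar in the frame of tray_short between -0.054 and 0.054 m and z of icing_jar in the frame of tray_short between 0 and 0.009 m) or (y of cutter in the frame of tray_short between -0.082 and -0.003 m and x of cutter in the frame of tray_short between -0.054 and 0.054 m and z of cutter in the frame of tray_short between 0 and 0.009 m and angle between each of cutter, icing_jar's own z axis and vertical below 0.12 rad and y of icing_jar in the frame of tray_short between 0.003 and 0.082 m and x of icing_jar in the frame of tray_short between -0.054 and 0.054 m and z of icing_jar in the frame of tray_short between 0 and 0.009 m)) and linear speed of each of cupcake, shaker, candle_box, cutter, icing_jar below 0.02 m/s and angular speed of each of cupcake, shaker, candle_box, cutter, icing_jar below 0.2 rad/s and contact force between each of cupcake, shaker, candle_box, cutter, icing_jar and the fingers below 0.05 N); the robot touches nothing.
It fails at once if a bystander (bowl, mini cupcake or cups) is moved by more than 30 mm (distance of any of bowl, mini_cupcake, cups from where it was at the start of the episode above 0.03 m).
It fails at once if a stock thing is dropped or thrown (faster than 0.8 m/s out of the fingers, a fall of about 33 mm) ((linear speed of cupcake above 0.8 m/s and contact force between cupcake and the fingers below 0.01 N) or (linear speed of shaker above 0.8 m/s and contact force between shaker and the fingers below 0.01 N) or (linear speed of candle_box above 0.8 m/s and contact force between candle_box and the fingers below 0.01 N) or (linear speed of cutter above 0.8 m/s and contact force between cutter and the fingers below 0.01 N) or (linear speed of icing_jar above 0.8 m/s and contact force between icing_jar and the fingers below 0.01 N)).
It also fails if it takes over 122 s, if anything falls off the work surface, if the arm or the gripper's body presses on something with over 40 N, if the wrist force passes 120 N, or if a joint passes its speed limit or range.

## Working session

There is one attempt and no reset: what is moved stays moved. The work goes in short steps, Python scripts to look and compute and a tool call to move; the robot and the scene stay as the last step left them, time stands still between calls to the robot, and variables do not carry over. Pictures are saved under pics/ and viewed, at most 14 in all, crops included, and the job is handed in when it is done.

Besides the shell and the picture viewer there is one more tool, called after "Call:" by a JSON object that holds its "method" and its "body", one argument or row to a line. servo_tool: Moves the arm, as the interface text tells. Its arguments: {"type":"object","properties":{"moves":{"type":"array"}},"required":["moves"]}

```bash
mkdir -p pics; cat > h.py <<'E'
import numpy as np, cv2
from bench import robot
from scipy.spatial.transform import Rotation as R
def snap(n,f):
    s=robot.snapshot(n); cv2.imwrite(f'pics/{f}.png',s['image']); return s
def Rm(s):
    o=np.array(s['orientation'],float)
    if o.shape==(3,3): return o
    return R.from_quat(o).as_matrix() if o.size==4 else R.from_euler('xyz',o).as_matrix()
def ray(s,u,v):
    return Rm(s)@np.array([(u-s['cx'])/s['fx'],(v-s['cy'])/s['fy'],1])
def atz(s,u,v,z):
    d=ray(s,u,v); e=np.array(s['eye']); return e+d*(z-e[2])/d[2]
def proj(s,p):
    q=Rm(s).T@(np.array(p)-s['eye']); return q[0]/q[2]*s['fx']+s['cx'],q[1]/q[2]*s['fy']+s['cy']
def tri(s1,p1,s2,p2):
    d1,d2=ray(s1,*p1),ray(s2,*p2); e1,e2=np.array(s1['eye']),np.array(s2['eye'])
    t=np.linalg.lstsq(np.c_[d1,-d2],e2-e1,rcond=None)[0]
    return (e1+d1*t[0]+e2+d2*t[1])/2, np.linalg.norm(e1+d1*t[0]-e2-d2*t[1])
E
python3 - <<'E'
from h import *
import pickle
S={n:snap(n,n+'0') for n in('top','side')}
pickle.dump(S,open('s0.pkl','wb'))
for n in S: print(n,[S[n][k] for k in('fx','fy','cx','cy','eye','orientation')]); cv2.imwrite(f'pics/{n}0b.png',cv2.resize(S[n]['image'],(800,600),interpolation=cv2.INTER_CUBIC))
o=robot.get_obs(); print(o['time'],o['tool_pos'],o['ee_rot'],o['width'])
E
```

```text
top [382.82284081219194, 382.82284081219194, 276.21252391634056, 213.40153411316103, array([ 0.32769057, -0.00232965,  1.12663526]), array([-2.92315996e+00,  8.32466116e-04, -1.64539697e+00])]
side [467.92315354233216, 467.92315354233216, 280.1171032435509, 214.81503279807933, array([ 0.34980303, -0.86172554,  0.95495215]), array([-2.35479194,  0.00437569, -0.25534144])]
0.1 [ 0.17589469 -0.52058378  0.20440513] [-3.13956759e+00 -1.97290040e-04  3.25745577e-01] 0.0941898634052667
```

View pics/top0b.png

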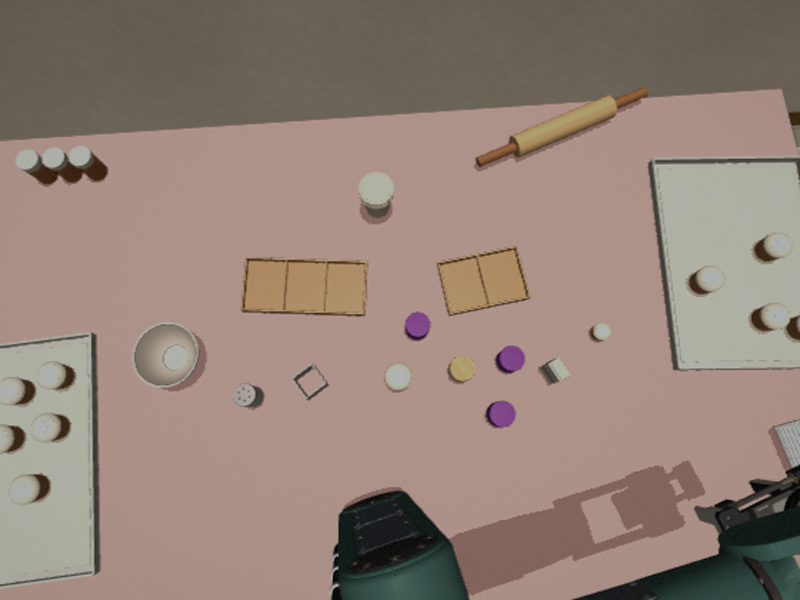

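View pics/side0b.png

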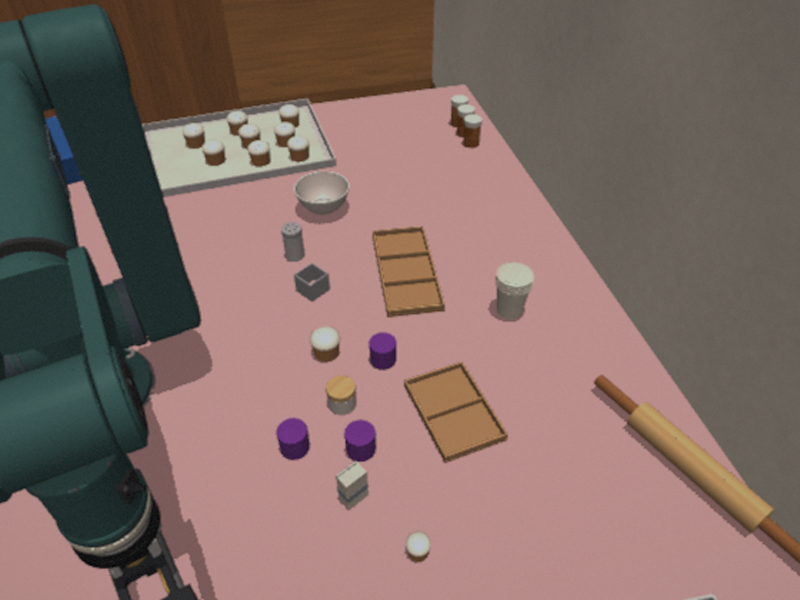

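Top view (800x600 px): shaker (245,395), cutter (311,381), cupcake (398,377), wood-lid jar (462,369), candle box (556,370), long tray ~(305,287), short tray ~(483,281). Jar candidates: (462,369) has a wooden lid and white body, while (417,325), (511,359) and (501,413) are purple, so not meant. Cupcake candidates: (398,377) is full-size and in the row; (601,332) is the mini; those on the sheets are not stock. I'll confirm in crops.

```bash
cat > crop.py <<'E'
import cv2
def crop(img,x0,y0,x1,y1,k,f,st=20):
    c=cv2.resize(img[y0:y1,x0:x1],None,fx=k,fy=k,interpolation=cv2.INTER_CUBIC)
    for x in range((x0//st+1)*st,x1,st): cv2.line(c,(int((x-x0)*k),0),(int((x-x0)*k),6),(0,0,0),1); cv2.putText(c,str(x),(int((x-x0)*k)-10,17),0,.35,(0,0,0),1)
    for y in range((y0//st+1)*st,y1,st): cv2.line(c,(0,int((y-y0)*k)),(6,int((y-y0)*k)),(0,0,0),1); cv2.putText(c,str(y),(8,int((y-y0)*k)+4),0,.35,(0,0,0),1)
    cv2.imwrite(f'pics/{f}.png',c)
E
python3 - <<'E'
import pickle; from crop import crop
S=pickle.load(open('s0.pkl','rb'))
crop(S['top']['image'],155,165,415,300,3,'topc')
crop(S['side']['image'],185,150,385,355,2.9,'sidec')
E
```

```text
(no output)
```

View pics/topc.png

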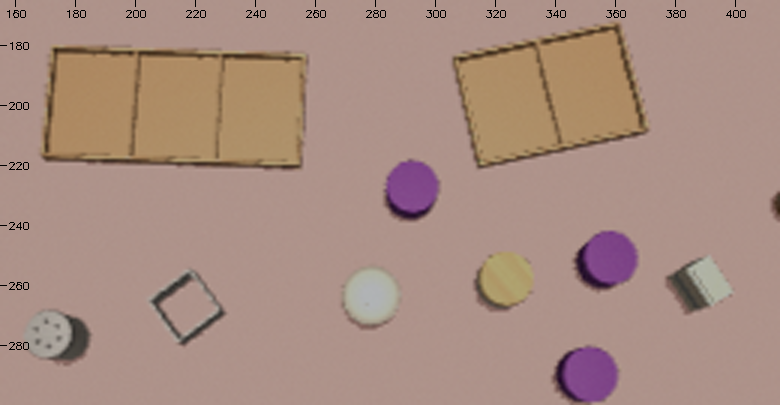

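View pics/sidec.png

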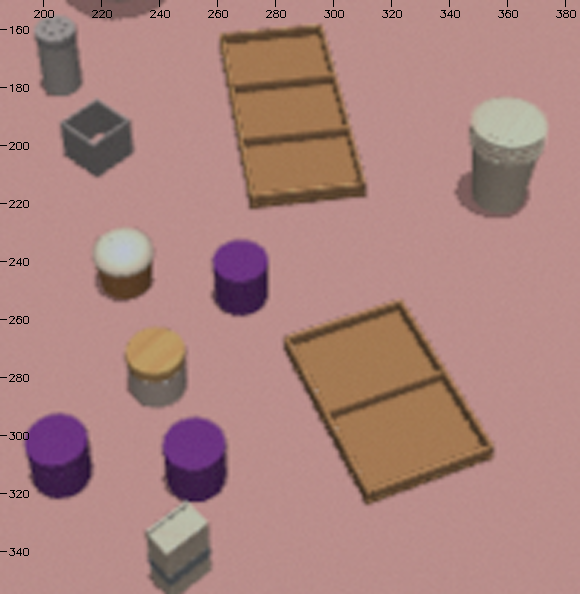

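Crops confirm: the wood-lidded white jar at top crop (506,279) is the one meant (others are purple); the cupcake in the row at (371,297) has the brown case and white icing. The cutter sits at (187,307), the shaker cap at (49,334), the candle box top at (709,282). Triangulating.

```bash
cat > m.py <<'E'
from h import *; import pickle
S=pickle.load(open('s0.pkl','rb')); T,D=S['top'],S['side']
t=lambda p:(155+p[0]/3-.33,165+p[1]/3-.33); d=lambda p:(185+p[0]/2.9-.33,150+p[1]/2.9-.33)
P={'shaker':((49,334),(57,27)),'cutter':((187.5,307),(97,127)),'jar':((506,279),(156,352)),'box':((709,282),(179,527)),
'c0':((192,271),(132,129)),'c1':((224,312),(97,155)),'c2':((183,343),(62,125)),'c3':((151,301),(97,101)),
'cups':((371,297),(124,250)),
'L++':((53,48),(322,26)),'L+-':((307,55),(365,190)),'L--':((301,167),(250,205)),'L-+':((43,158),(221,36)),
'S++':((454,58),(402,302)),'S+-':((618,26),(492,450)),'S--':((648,130),(367,497)),'S-+':((479,166),(285,340))}
for k,(a,b) in P.items():
    p,e=tri(T,t(a),D,d(b)); print(k,p.round(4),round(e,4))
H={'shaker':.078,'cutter':.045,'jar':.05,'box':.07}
for k in H: print(k,'top@h',atz(T,*t(P[k][0]),H[k])[:2].round(4),'side@h',atz(D,*d(P[k][1]),H[k])[:2].round(4))
print('cupcake',atz(T,*t((371,297)),.038)[:2].round(4))
for x in [(708,258),(732,289),(711,306),(687,274)]: print('boxT',atz(T,*t(x),.07)[:2].round(4))
for x in [(187,502),(209,520),(172,552),(147,532)]: print('boxS',atz(D,*d(x),.07)[:2].round(4))
for x in [(192,271),(224,312),(183,343),(151,301)]: print('cutT',atz(T,*t(x),.045)[:2].round(4))
for q in ['L','S']:
  c=np.array([atz(T,*t(P[q+s][0]),.018)[:2] for s in('++','+-','--','-+')]); e=np.array([atz(D,*d(P[q+s][1]),.018)[:2] for s in('++','+-','--','-+')])
  for c in (c,e):
    v=(c[0]+c[3]-c[1]-c[2])/2; print(q,'centre',c.mean(0).round(4),'len',np.linalg.norm(v).round(4),'ydir angle',np.degrees(np.arctan2(v[1],v[0])).round(1))
E
python3 m.py
```

```text
shaker [0.4076 0.2778 0.0796] 0.0006
cutter [0.4261 0.1582 0.0401] 0.0005
jar [ 0.4287 -0.1422  0.0466] 0.0017
box [ 0.4109 -0.3251  0.0686] 0.0003
c0 [0.4603 0.1535 0.0336] 0.0007
c1 [0.4197 0.125  0.0334] 0.0001
c2 [0.3924 0.1627 0.0467] 0.0008
c3 [0.4328 0.1912 0.0455] 0.0022
cups [ 0.4226 -0.0145  0.041 ] 0.0001
L++ [0.6979 0.2865 0.0158] 0.0011
L+- [0.6707 0.0313 0.0118] 0.0048
L-- [0.5571 0.0448 0.0069] 0.0042
L-+ [0.585  0.2982 0.0157] 0.0009
S++ [ 0.6579 -0.1166  0.0134] 0.0011
S+- [ 0.6796 -0.2862  0.0122] 0.001
S-- [ 0.568  -0.3026  0.0124] 0.0036
S-+ [ 0.5448 -0.1312  0.0126] 0.0021
shaker top@h [0.408  0.2783] side@h [0.4074 0.2798]
cutter top@h [0.4259 0.1574] side@h [0.4254 0.1527]
jar top@h [ 0.4292 -0.1417] side@h [ 0.4275 -0.1449]
box top@h [ 0.4107 -0.3247] side@h [ 0.4109 -0.326 ]
cupcake [ 0.4229 -0.0146]
boxT [ 0.4327 -0.3269]
boxT [ 0.4027 -0.3448]
boxT [ 0.3888 -0.3235]
boxT [ 0.4195 -0.3056]
boxS [ 0.4211 -0.3067]
boxS [ 0.4337 -0.3259]
boxS [ 0.4018 -0.3449]
boxS [ 0.3873 -0.324 ]
cutT [0.4592 0.1518]
cutT [0.4187 0.1236]
cutT [0.3929 0.163 ]
cutT [0.434  0.1913]
L centre [0.6277 0.1648] len 0.2556 ydir angle 83.9
L centre [0.6248 0.1594] len 0.262 ydir angle 83.2
S centre [ 0.6122 -0.2082] len 0.1711 ydir angle 97.5
S centre [ 0.6101 -0.213 ] len 0.1715 ydir angle 97.3
```

```bash
cat > go.py <<'E'
import sys; from h import *
# go.py x y z yawdeg [...]: each target's row from the present pose
o=robot.get_obs(); r=R.from_euler('xyz',o['ee_rot']); y0=np.degrees(o['ee_rot'][2])
a=[float(v) for v in sys.argv[1:]]
for i in range(0,len(a),4):
    d=r.inv().apply(np.array(a[i:i+3])-o['tool_pos'])/.025; w=-((a[i+3]-y0+180)%360-180)/6
    print(d.round(2),round(w,2),'rows',round(max(np.linalg.norm(d)*25/41.7,abs(w)*6/7.16),1))
E
python3 go.py .411 -.3253 .14 29.5 .411 -.3253 .026 29.5
```

```text
[11.41 -4.39  2.59] -1.81 rows 7.5
[11.41 -4.38  7.15] -1.81 rows 8.5
```

Call:
{"method": "servo_tool", "body": {
  "moves": [
    [11.4,-4.4,2.6,-1.8,0],
    [11.4,-4.4,2.6,-1.8,0],
    [11.4,-4.4,2.6,-1.8,0],
    [11.4,-4.4,2.6,-1.8,0],
    [11.4,-4.4,2.6,-1.8,0],
    [11.4,-4.4,2.6,-1.8,0],
    [11.4,-4.4,2.6,-1.8,0],
    [11.4,-4.4,2.6,-1.8,0],
    [11.4,-4.4,2.6,-1.8,0],
    [11.4,-4.4,2.6,-1.8,0]
  ]
}}

```text
time: 0.93
tool_pos: [0.411, -0.3247, 0.1396]
ee_rot: [-3.14, 0.001, 0.517]
wrist_force: [-0.5, -0.3, 0.7]
width: 0.0939
finger_force: 0.0
```

```bash
python3 go.py .411 -.3253 .026 29.5
```

```text
[-0.01  0.03  4.55] 0.02 rows 2.7
```

Call:
{"method": "servo_tool", "body": {
  "moves": [
    [0,0,1.2,0,0],
    [0,0,2.4,0,0],
    [0,0,3.6,0,0],
    [0,0,4.3,0,0],
    [0,0,4.55,0,0],
    [0,0,4.55,0,0],
    [0,0,4.55,0,1],
    [0,0,4.55,0,1],
    [0,0,4.55,0,1],
    [0,0,4.55,0,1]
  ]
}}

```text
time: 1.77
tool_pos: [0.4116, -0.3266, 0.0284]
ee_rot: [3.138, -0.001, 0.514]
wrist_force: [0.4, 0.2, 0.3]
width: 0.0709
finger_force: 0.0
```

Call:
{"method": "servo_tool", "body": {
  "moves": [
    [0,0,0,0,1],
    [0,0,0,0,1],
    [0,0,0,0,1],
    [0,0,0,0,1]
  ]
}}

```text
time: 2.1
tool_pos: [0.4109, -0.3256, 0.0268]
ee_rot: [3.141, 0.0, 0.514]
wrist_force: [0.1, -0.2, -0.7]
width: 0.0442
finger_force: 0.0
```

Call:
{"method": "servo_tool", "body": {
  "moves": [
    [0,0,0,0,1],
    [0,0,0,0,1],
    [0,0,0,0,1],
    [0,0,0,0,1],
    [0,0,0,0,1],
    [0,0,-0.5,0,1],
    [0,0,-1.5,0,1],
    [0,0,-3,0,1],
    [0,0,-4.5,0,1],
    [0,0,-5,0,1]
  ]
}}

```text
time: 2.93
tool_pos: [0.4129, -0.3276, 0.158]
ee_rot: [3.132, -0.003, 0.514]
wrist_force: [1.0, -0.9, 0.5]
width: 0.026
finger_force: 29.6
```

```bash
python3 go.py .617 .078 .15 83.6 .617 .078 .031 83.6
```

```text
[ 15.09 -10.11   0.26] -9.02 rows 10.9
[ 15.08 -10.16   5.02] -9.02 rows 11.3
```

Call:
{"method": "servo_tool", "body": {
  "moves": [
    [1.5,-1,0,-0.9,1],
    [3,-2,0,-1.8,1],
    [4.5,-3,0,-2.7,1],
    [6,-4,0,-3.6,1],
    [7.5,-5,0,-4.5,1],
    [9,-6,0,-5.4,1],
    [10.5,-7,0,-6.3,1],
    [12,-8,0,-7.2,1],
    [13.5,-9,0,-8.1,1],
    [15,-10,0,-9,1]
  ]
}}

```text
time: 3.77
tool_pos: [0.5992, 0.0482, 0.1506]
ee_rot: [-3.14, 0.0, 1.462]
wrist_force: [0.0, -1.2, -1.2]
width: 0.0263
finger_force: 29.6
```

Call:
{"method": "servo_tool", "body": {
  "moves": [
    [0,0,0,0,1],
    [0,0,0,0,1],
    [0,0,0,0,1],
    [0,0,0,0,1]
  ]
}}

```text
time: 4.1
tool_pos: [0.5984, 0.0448, 0.1512]
ee_rot: [-3.141, 0.001, 1.455]
wrist_force: [-0.1, -0.2, -1.9]
width: 0.0262
finger_force: 29.6
```

```bash
python3 go.py .617 .078 .031 83.6
```

```text
[1.41 0.59 4.81] -0.04 rows 3.0
```

Call:
{"method": "servo_tool", "body": {
  "moves": [
    [0.7,0.3,0,0,1],
    [1.4,0.6,0,0,1],
    [1.4,0.6,1.2,0,1],
    [1.4,0.6,2.4,0,1],
    [1.4,0.6,3.4,0,1],
    [1.4,0.6,4,0,1],
    [1.4,0.6,4.4,0,1],
    [1.4,0.6,4.6,0,1],
    [1.4,0.6,4.7,0,1],
    [1.4,0.6,4.8,0,1]
  ]
}}

```text
time: 4.93
tool_pos: [0.6187, 0.0785, 0.0329]
ee_rot: [3.139, -0.0, 1.456]
wrist_force: [0.1, 0.1, 0.2]
width: 0.0262
finger_force: 29.6
```

Call:
{"method": "servo_tool", "body": {
  "moves": [
    [0,0,0,0,1],
    [0,0,0,0,1],
    [0,0,0,0,1]
  ]
}}

```text
time: 5.18
tool_pos: [0.6187, 0.0792, 0.033]
ee_rot: [3.139, -0.0, 1.457]
wrist_force: [0.4, -0.5, -0.3]
width: 0.0262
finger_force: 29.6
```

Call:
{"method": "servo_tool", "body": {
  "moves": [
    [0,0,0.05,0,1],
    [0,0,0.08,0,1],
    [0,0,0.08,0,1],
    [0,0,0.08,0,1]
  ]
}}

```text
time: 5.52
tool_pos: [0.6184, 0.0793, 0.0307]
ee_rot: [3.14, -0.0, 1.457]
wrist_force: [0.1, 0.2, 3.9]
width: 0.0263
finger_force: 29.6
```

Call:
{"method": "servo_tool", "body": {
  "moves": [
    [0,0,0,0,0.4],
    [0,0,0,0,0.4],
    [0,0,0,0,0.4],
    [0,0,0,0,0.4],
    [0,0,0,0,0.4],
    [0,0,-0.5,0,0.4],
    [0,0,-1.5,0,0.4],
    [0,0,-3,0,0.4],
    [0,0,-4.5,0,0],
    [0,0,-5,0,0]
  ]
}}

```text
time: 6.35
tool_pos: [0.6208, 0.0793, 0.163]
ee_rot: [3.13, -0.002, 1.457]
wrist_force: [0.2, 0.4, 1.6]
width: 0.0662
finger_force: 0.0
```

Call:
{"method": "servo_tool", "body": {
  "moves": [
    [0,0,-0.3,0,0],
    [0,0,-0.3,0,0],
    [0,0,-0.3,0,0]
  ]
}}

```text
time: 6.6
tool_pos: [0.6173, 0.0791, 0.161]
ee_rot: [-3.14, 0.0, 1.457]
wrist_force: [-0.2, -0.6, -0.3]
width: 0.0861
finger_force: 0.0
```

```bash
python3 go.py .423 -.0146 .15 90
```

```text
[-4.61 -7.29  0.45] -1.09 rows 5.2
```

Call:
{"method": "servo_tool", "body": {
  "moves": [
    [-1,-1.5,0,0,0],
    [-2.3,-3.6,0.2,0,0],
    [-3.5,-5.5,0.4,0,0],
    [-4.2,-6.8,0.4,0,0],
    [-4.6,-7.3,0.4,0,0],
    [-4.6,-7.3,0.4,0,0],
    [-4.6,-7.3,0.4,0,0],
    [-4.6,-7.3,0.4,0,0],
    [-4.6,-7.3,0.4,0,0]
  ]
}}

```text
time: 7.35
tool_pos: [0.4244, -0.0139, 0.1517]
ee_rot: [-3.141, -0.0, 1.457]
wrist_force: [-0.0, -0.6, -0.5]
width: 0.0941
finger_force: 0.0
```

```bash
python3 go.py .423 -.0146 .012 83.5
```

```text
[-0.04 -0.05  5.59] -0.0 rows 3.3
```

Call:
{"method": "servo_tool", "body": {
  "moves": [
    [0,0,1.4,0,0],
    [0,0,2.8,0,0],
    [0,0,4.2,0,0],
    [0,0,5,0,0],
    [0,0,5.4,0,0],
    [0,0,5.55,0,0],
    [0,0,5.55,0,0.6],
    [0,0,5.55,0,1],
    [0,0,5.55,0,1],
    [0,0,5.55,0,1]
  ]
}}

```text
time: 8.18
tool_pos: [0.425, -0.0145, 0.0151]
ee_rot: [3.138, 0.0, 1.457]
wrist_force: [-0.4, 1.0, 0.3]
width: 0.0706
finger_force: 0.0
```

Call:
{"method": "servo_tool", "body": {
  "moves": [
    [0,0,0,0,1],
    [0,0,0,0,1],
    [0,0,0,0,1],
    [0,0,0,0,1],
    [0,0,0,0,1],
    [0,0,0,0,1]
  ]
}}

```text
time: 8.68
tool_pos: [0.424, -0.0144, 0.0142]
ee_rot: [3.14, 0.0, 1.457]
wrist_force: [-0.6, -0.2, 5.3]
width: 0.0543
finger_force: 30.0
```

Call:
{"method": "servo_tool", "body": {
  "moves": [
    [0,0,-0.3,0,1],
    [0,0,-1,0,1],
    [0,0,-2.2,0,1],
    [0,0,-3.6,0,1],
    [0,0,-5,0,1],
    [0,0,-6,0,1],
    [0,0,-6,0,1],
    [0,0,-6,0,1],
    [0,0,-6,0,1]
  ]
}}

```text
time: 9.43
tool_pos: [0.4224, -0.0142, 0.1618]
ee_rot: [-3.139, -0.0, 1.457]
wrist_force: [-1.0, 0.0, -1.2]
width: 0.0542
finger_force: 30.0
```

```bash
python3 go.py .636 .246 .16 83.5
```

```text
[11.31  7.3   0.05] -0.01 rows 8.1
```

Call:
{"method": "servo_tool", "body": {
  "moves": [
    [0.8,0.5,0,0,1],
    [2,1.3,0,0,1],
    [3.3,2.1,0,0,1],
    [4.6,3,0,0,1],
    [6,3.9,0,0,1],
    [7.4,4.8,0,0,1],
    [8.7,5.6,0,0,1],
    [10,6.4,0,0,1],
    [10.9,7,0,0,1],
    [11.3,7.3,0,0,1]
  ]
}}

```text
time: 10.27
tool_pos: [0.6366, 0.2484, 0.1582]
ee_rot: [-3.135, 0.002, 1.46]
wrist_force: [-0.3, -1.1, -0.6]
width: 0.0541
finger_force: 30.0
```

Call:
{"method": "servo_tool", "body": {
  "moves": [
    [0,0,0,0,1],
    [0,0,0,0,1],
    [0,0,0,0,1]
  ]
}}

```text
time: 10.52
tool_pos: [0.6357, 0.2447, 0.1613]
ee_rot: [-3.138, 0.002, 1.456]
wrist_force: [-0.0, -0.5, -0.5]
width: 0.0543
finger_force: 30.0
```

```bash
python3 go.py .636 .246 .0195 83.5
```

```text
[0.07 0.03 5.67] -0.01 rows 3.4
```

Call:
{"method": "servo_tool", "body": {
  "moves": [
    [0,0,1.3,0,1],
    [0,0,2.6,0,1],
    [0,0,3.7,0,1],
    [0,0,4.5,0,1],
    [0,0,5.1,0,1],
    [0,0,5.4,0,1],
    [0,0,5.55,0,1],
    [0,0,5.65,0,1],
    [0,0,5.65,0,1],
    [0,0,5.65,0,1]
  ]
}}

```text
time: 11.35
tool_pos: [0.6378, 0.2456, 0.0238]
ee_rot: [3.139, -0.001, 1.457]
wrist_force: [-0.2, -0.3, -0.7]
width: 0.0547
finger_force: 30.0
```

Call:
{"method": "servo_tool", "body": {
  "moves": [
    [0,0,0.04,0,1],
    [0,0,0.04,0,1],
    [0,0,0.04,0,1]
  ]
}}

```text
time: 11.6
tool_pos: [0.6373, 0.2457, 0.0219]
ee_rot: [3.141, -0.0, 1.457]
wrist_force: [-0.3, 0.7, -1.6]
width: 0.0539
finger_force: 30.0
```

Not yet touching (grasp height + 4 mm would be about 0.018); go down in small steps.

Call:
{"method": "servo_tool", "body": {
  "moves": [
    [0,0,0.05,0,1],
    [0,0,0.1,0,1],
    [0,0,0.1,0,1],
    [0,0,0.1,0,1]
  ]
}}

```text
time: 11.93
tool_pos: [0.6368, 0.2456, 0.0185]
ee_rot: [-3.141, 0.0, 1.457]
wrist_force: [0.4, 0.6, -0.8]
width: 0.0544
finger_force: 30.0
```

Call:
{"method": "servo_tool", "body": {
  "moves": [
    [0,0,0.04,0,1],
    [0,0,0.04,0,1],
    [0,0,0.04,0,1]
  ]
}}

```text
time: 12.18
tool_pos: [0.637, 0.2456, 0.0184]
ee_rot: [3.141, -0.0, 1.457]
wrist_force: [-2.1, 0.2, 2.1]
width: 0.054
finger_force: 30.0
```

Call:
{"method": "servo_tool", "body": {
  "moves": [
    [0,0,0,0,0.22],
    [0,0,0,0,0.22],
    [0,0,0,0,0.22],
    [0,0,0,0,0.22],
    [0,0,0,0,0.22],
    [0,0,-0.5,0,0.22],
    [0,0,-1.5,0,0.22],
    [0,0,-3,0,0.22],
    [0,0,-4.5,0,0],
    [0,0,-6,0,0]
  ]
}}

```text
time: 13.02
tool_pos: [0.6366, 0.2455, 0.1701]
ee_rot: [3.141, -0.0, 1.457]
wrist_force: [-0.0, 0.4, 0.2]
width: 0.0831
finger_force: 0.0
```

Call:
{"method": "servo_tool", "body": {
  "moves": [
    [0,0,-0.3,0,0],
    [0,0,-0.3,0,0],
    [0,0,-0.3,0,0]
  ]
}}

```text
time: 13.27
tool_pos: [0.6371, 0.2456, 0.1759]
ee_rot: [3.14, -0.0, 1.457]
wrist_force: [-0.5, -0.1, -0.4]
width: 0.0935
finger_force: 0.0
```

```bash
python3 go.py .4077 .2785 .16 83.5 .4077 .2785 .022 83.5
```

```text
[ 0.26 -9.27  0.62] -0.01 rows 5.6
[ 0.26 -9.28  6.14] -0.01 rows 6.7
```

Call:
{"method": "servo_tool", "body": {
  "moves": [
    [0,-1.2,0,0,0],
    [0.1,-2.8,0.1,0,0],
    [0.2,-4.4,0.3,0,0],
    [0.2,-6,0.5,0,0],
    [0.2,-7.5,0.6,0,0],
    [0.2,-8.6,0.6,0,0],
    [0.25,-9.2,0.6,0,0],
    [0.25,-9.3,0.6,0,0],
    [0.25,-9.3,0.6,0,0],
    [0.25,-9.3,0.6,0,0]
  ]
}}

```text
time: 14.1
tool_pos: [0.4077, 0.2781, 0.1596]
ee_rot: [3.141, 0.001, 1.456]
wrist_force: [0.5, 0.1, 0.1]
width: 0.0938
finger_force: 0.0
```

```bash
python3 go.py .4077 .2785 .022 83.5
```

```text
[ 0.02 -0.    5.5 ] -0.01 rows 3.3
```

Call:
{"method": "servo_tool", "body": {
  "moves": [
    [0,0,1.4,0,0],
    [0,0,2.8,0,0],
    [0,0,4.2,0,0],
    [0,0,5,0,0],
    [0,0,5.4,0,0],
    [0,0,5.5,0,0],
    [0,0,5.5,0,0.6],
    [0,0,5.5,0,1],
    [0,0,5.5,0,1],
    [0,0,5.5,0,1]
  ]
}}

```text
time: 14.93
tool_pos: [0.4081, 0.2789, 0.0246]
ee_rot: [3.138, -0.002, 1.457]
wrist_force: [-0.1, 0.4, 0.4]
width: 0.0706
finger_force: 0.0
```

Call:
{"method": "servo_tool", "body": {
  "moves": [
    [0,0,0,0,1],
    [0,0,0,0,1],
    [0,0,0,0,1],
    [0,0,0,0,1],
    [0,0,0,0,1],
    [0,0,0,0,1],
    [0,0,0,0,1]
  ]
}}

```text
time: 15.52
tool_pos: [0.4068, 0.2783, 0.0229]
ee_rot: [3.141, -0.0, 1.457]
wrist_force: [0.2, -0.1, 1.5]
width: 0.0432
finger_force: 30.0
```

Call:
{"method": "servo_tool", "body": {
  "moves": [
    [0,0,-0.3,0,1],
    [0,0,-1,0,1],
    [0,0,-2.2,0,1],
    [0,0,-3.6,0,1],
    [0,0,-5,0,1],
    [0,0,-6,0,1],
    [0,0,-6,0,1],
    [0,0,-6,0,1],
    [0,0,-6,0,1]
  ]
}}

```text
time: 16.27
tool_pos: [0.4057, 0.2777, 0.1709]
ee_rot: [-3.139, 0.002, 1.457]
wrist_force: [-0.8, -0.5, -1.8]
width: 0.0434
finger_force: 30.0
```

```bash
python3 go.py .6265 .162 .17 83.5
```

```text
[-3.59  9.3   0.02] -0.01 rows 6.0
```

Call:
{"method": "servo_tool", "body": {
  "moves": [
    [-0.3,0.8,0,0,1],
    [-0.8,2,0,0,1],
    [-1.3,3.3,0,0,1],
    [-1.8,4.6,0,0,1],
    [-2.3,5.9,0,0,1],
    [-2.8,7.2,0,0,1],
    [-3.2,8.4,0,0,1],
    [-3.5,9.1,0,0,1],
    [-3.6,9.3,0,0,1],
    [-3.6,9.3,0,0,1]
  ]
}}

```text
time: 17.1
tool_pos: [0.6268, 0.1611, 0.1688]
ee_rot: [-3.135, 0.002, 1.455]
wrist_force: [-0.6, -0.3, -0.8]
width: 0.0431
finger_force: 30.0
```

Call:
{"method": "servo_tool", "body": {
  "moves": [
    [0,0,0,0,1],
    [0,0,0,0,1],
    [0,0,0,0,1]
  ]
}}

```text
time: 17.35
tool_pos: [0.6262, 0.1634, 0.1727]
ee_rot: [-3.141, -0.0, 1.458]
wrist_force: [-0.3, 0.1, -1.8]
width: 0.0435
finger_force: 30.0
```

```bash
python3 go.py .6265 .162 .027 83.5
```

```text
[-0.05  0.02  5.83] 0.01 rows 3.5
```

Call:
{"method": "servo_tool", "body": {
  "moves": [
    [0,0,1.3,0,1],
    [0,0,2.6,0,1],
    [0,0,3.7,0,1],
    [0,0,4.6,0,1],
    [0,0,5.2,0,1],
    [0,0,5.5,0,1],
    [0,0,5.65,0,1],
    [0,0,5.75,0,1],
    [0,0,5.8,0,1],
    [0,0,5.8,0,1]
  ]
}}

```text
time: 18.18
tool_pos: [0.6282, 0.1627, 0.0292]
ee_rot: [3.139, -0.001, 1.457]
wrist_force: [-0.5, 0.1, -1.9]
width: 0.0432
finger_force: 30.0
```

Call:
{"method": "servo_tool", "body": {
  "moves": [
    [0,0,0.04,0,1],
    [0,0,0.06,0,1],
    [0,0,0.06,0,1],
    [0,0,0.06,0,1]
  ]
}}

```text
time: 18.52
tool_pos: [0.6279, 0.1624, 0.027]
ee_rot: [3.14, -0.0, 1.457]
wrist_force: [0.3, 0.6, -0.4]
width: 0.0433
finger_force: 30.0
```

Call:
{"method": "servo_tool", "body": {
  "moves": [
    [0,0,0.06,0,1],
    [0,0,0.06,0,1],
    [0,0,0.06,0,1]
  ]
}}

```text
time: 18.77
tool_pos: [0.6281, 0.1625, 0.027]
ee_rot: [3.14, -0.001, 1.457]
wrist_force: [-1.3, -0.4, 4.7]
width: 0.043
finger_force: 30.0
```

Contact; release and lift.

Call:
{"method": "servo_tool", "body": {
  "moves": [
    [0,0,0,0,0.3],
    [0,0,0,0,0.3],
    [0,0,0,0,0.3],
    [0,0,0,0,0.3],
    [0,0,0,0,0.3],
    [0,0,-0.5,0,0.3],
    [0,0,-1.5,0,0.3],
    [0,0,-3,0,0.3],
    [0,0,-4.5,0,0],
    [0,0,-6,0,0]
  ]
}}

```text
time: 19.6
tool_pos: [0.627, 0.1623, 0.177]
ee_rot: [-3.142, 0.0, 1.457]
wrist_force: [1.3, 0.0, -0.2]
width: 0.076
finger_force: 0.0
```

Call:
{"method": "servo_tool", "body": {
  "moves": [
    [0,0,-0.2,0,0],
    [0,0,-0.2,0,0],
    [0,0,-0.2,0,0]
  ]
}}

```text
time: 19.85
tool_pos: [0.6274, 0.1624, 0.1802]
ee_rot: [3.141, -0.0, 1.457]
wrist_force: [-1.3, 0.2, -1.4]
width: 0.0932
finger_force: 0.0
```

```bash
python3 go.py .426 .1575 .15 123.5
```

```text
[-1.11 -7.98  1.2 ] -6.67 rows 5.6
```

Call:
{"method": "servo_tool", "body": {
  "moves": [
    [-0.2,-1.2,0,-0.9,0],
    [-0.4,-2.7,0.1,-1.9,0],
    [-0.6,-4.2,0.4,-2.9,0],
    [-0.8,-5.7,0.7,-3.9,0],
    [-1,-7,1,-4.9,0],
    [-1.1,-7.8,1.2,-5.9,0],
    [-1.1,-8,1.2,-6.7,0],
    [-1.1,-8,1.2,-6.7,0],
    [-1.1,-8,1.2,-6.7,0],
    [-1.1,-8,1.2,-6.7,0]
  ]
}}

```text
time: 20.68
tool_pos: [0.4256, 0.1576, 0.1486]
ee_rot: [-3.14, -0.0, 2.156]
wrist_force: [-0.5, -0.0, -0.3]
width: 0.0941
finger_force: 0.0
```

```bash
python3 go.py .426 .157 .008 123.5
```

```text
[-0.03  0.01  5.63] 0.01 rows 3.4
```

Call:
{"method": "servo_tool", "body": {
  "moves": [
    [0,0,1.4,0,0],
    [0,0,2.8,0,0],
    [0,0,4.2,0,0],
    [0,0,5,0,0],
    [0,0,5.4,0,0],
    [0,0,5.55,0,0],
    [0,0,5.6,0,0.6],
    [0,0,5.6,0,1],
    [0,0,5.6,0,1],
    [0,0,5.6,0,1]
  ]
}}

```text
time: 21.52
tool_pos: [0.427, 0.1581, 0.0114]
ee_rot: [3.138, 0.001, 2.158]
wrist_force: [-0.3, 0.2, -0.6]
width: 0.0708
finger_force: 0.0
```

Call:
{"method": "servo_tool", "body": {
  "moves": [
    [0,0,0,0,1],
    [0,0,0,0,1],
    [0,0,0,0,1],
    [0,0,0,0,1],
    [0,0,0,0,1],
    [0,0,0,0,1],
    [0,0,0,0,1]
  ]
}}

```text
time: 22.1
tool_pos: [0.4262, 0.158, 0.0104]
ee_rot: [3.14, 0.0, 2.158]
wrist_force: [-0.1, -0.4, 4.2]
width: 0.0496
finger_force: 30.0
```

Call:
{"method": "servo_tool", "body": {
  "moves": [
    [0,0,-0.3,0,1],
    [0,0,-1,0,1],
    [0,0,-2.2,0,1],
    [0,0,-3.6,0,1],
    [0,0,-5,0,1],
    [0,0,-6,0,1],
    [0,0,-6.4,0,1],
    [0,0,-6.4,0,1],
    [0,0,-6.4,0,1]
  ]
}}

```text
time: 22.85
tool_pos: [0.425, 0.1576, 0.1686]
ee_rot: [-3.14, -0.0, 2.158]
wrist_force: [-0.7, 0.4, -1.0]
width: 0.0497
finger_force: 30.0
```

```bash
python3 go.py .6055 -.1685 .17 97.4; python3 - <<'E'
from h import *; from crop import crop
crop(snap('top','t1')['image'],145,120,425,315,2.8,'t1c')
E
```

```text
[-14.86  -1.22  -0.06] 4.38 rows 8.9
```

View pics/t1c.png

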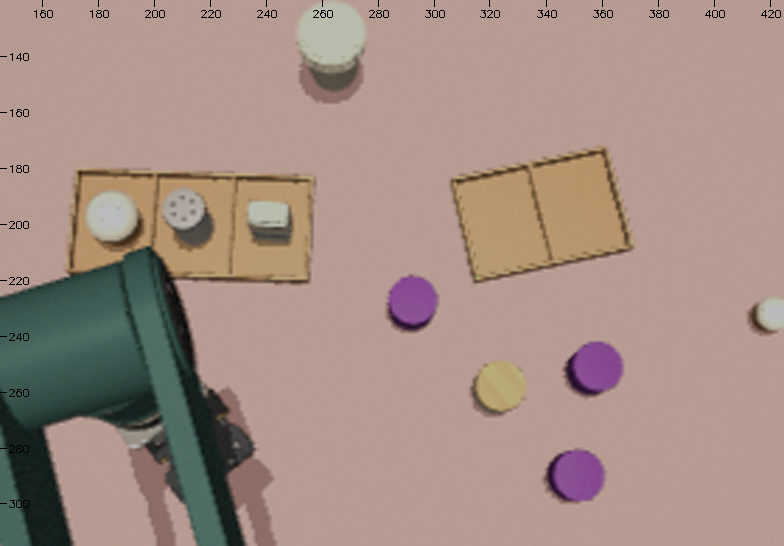

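Long tray: cupcake crop (112,216), shaker (185,209) and box (269,218) each stand in their own compartment; the cups are untouched. Carry the cutter to the left (+y) compartment of the short tray.

Call:
{"method": "servo_tool", "body": {
  "moves": [
    [-0.8,-0.1,0,0.3,1],
    [-2.2,-0.2,0,0.8,1],
    [-3.7,-0.3,0,1.3,1],
    [-5.2,-0.4,0,1.8,1],
    [-6.8,-0.6,0,2.3,1],
    [-8.4,-0.7,0,2.8,1],
    [-10,-0.8,0,3.3,1],
    [-11.6,-1,0,3.7,1],
    [-13.2,-1.1,0,4.1,1],
    [-14.2,-1.2,0,4.4,1]
  ]
}}

```text
time: 23.73
tool_pos: [0.5969, -0.1575, 0.1653]
ee_rot: [-3.136, -0.002, 1.693]
wrist_force: [-0.0, 0.7, -0.9]
width: 0.0495
finger_force: 30.0
```

Call:
{"method": "servo_tool", "body": {
  "moves": [
    [0,0,0,0,1],
    [0,0,0,0,1],
    [0,0,0,0,1]
  ]
}}

```text
time: 23.98
tool_pos: [0.5961, -0.1534, 0.1671]
ee_rot: [-3.137, -0.003, 1.698]
wrist_force: [-0.3, 0.0, -0.6]
width: 0.0498
finger_force: 30.0
```

```bash
python3 go.py .6055 -.1685 .0145 97.4
```

```text
[-0.66  0.32  6.1 ] -0.02 rows 3.7
```

Call:
{"method": "servo_tool", "body": {
  "moves": [
    [-0.6,0.3,0.5,0,1],
    [-0.65,0.3,1.7,0,1],
    [-0.65,0.3,3,0,1],
    [-0.65,0.3,4.2,0,1],
    [-0.65,0.3,5,0,1],
    [-0.65,0.3,5.5,0,1],
    [-0.65,0.3,5.8,0,1],
    [-0.65,0.3,6,0,1],
    [-0.65,0.3,6.1,0,1],
    [-0.65,0.3,6.1,0,1]
  ]
}}

```text
time: 24.82
tool_pos: [0.6075, -0.1693, 0.0182]
ee_rot: [3.14, 0.001, 1.698]
wrist_force: [-0.5, -1.2, -0.8]
width: 0.0496
finger_force: 30.0
```

Call:
{"method": "servo_tool", "body": {
  "moves": [
    [0,0,0.04,0,1],
    [0,0,0.06,0,1],
    [0,0,0.06,0,1],
    [0,0,0.06,0,1]
  ]
}}

```text
time: 25.15
tool_pos: [0.6073, -0.1697, 0.0164]
ee_rot: [3.141, 0.001, 1.697]
wrist_force: [0.1, -0.9, -0.1]
width: 0.0497
finger_force: 30.0
```

Call:
{"method": "servo_tool", "body": {
  "moves": [
    [0,0,0.05,0,1],
    [0,0,0.1,0,1],
    [0,0,0.1,0,1],
    [0,0,0.1,0,1]
  ]
}}

```text
time: 25.48
tool_pos: [0.6073, -0.1697, 0.0144]
ee_rot: [3.14, 0.001, 1.698]
wrist_force: [-0.7, 0.6, 4.0]
width: 0.0501
finger_force: 30.0
```

Call:
{"method": "servo_tool", "body": {
  "moves": [
    [0,0,0,0,0.25],
    [0,0,0,0,0.25],
    [0,0,0,0,0.25],
    [0,0,0,0,0.25],
    [0,0,0,0,0.25],
    [0,0,-0.5,0,0.25],
    [0,0,-1.5,0,0.25],
    [0,0,-3,0,0.25],
    [0,0,-4.5,0,0],
    [0,0,-6,0,0]
  ]
}}

```text
time: 26.32
tool_pos: [0.6066, -0.1693, 0.1656]
ee_rot: [3.142, 0.0, 1.698]
wrist_force: [0.2, 0.2, -0.4]
width: 0.0802
finger_force: 0.0
```

Call:
{"method": "servo_tool", "body": {
  "moves": [
    [0,0,0,0,0],
    [0,0,0,0,0],
    [0,0,0,0,0]
  ]
}}

```text
time: 26.57
tool_pos: [0.6068, -0.1694, 0.1636]
ee_rot: [3.141, 0.0, 1.698]
wrist_force: [-0.3, 0.1, 0.2]
width: 0.0939
finger_force: 0.0
```

```bash
python3 go.py .4288 -.1422 .15 97.4
```

```text
[ 1.98 -6.92  0.54] -0.02 rows 4.3
```

Call:
{"method": "servo_tool", "body": {
  "moves": [
    [0.4,-1.2,0.1,0,0],
    [0.8,-2.7,0.3,0,0],
    [1.2,-4.2,0.5,0,0],
    [1.6,-5.7,0.5,0,0],
    [1.9,-6.6,0.5,0,0],
    [2,-6.9,0.5,0,0],
    [2,-6.9,0.5,0,0],
    [2,-6.9,0.5,0,0],
    [2,-6.9,0.5,0,0]
  ]
}}

```text
time: 27.32
tool_pos: [0.4304, -0.1419, 0.1503]
ee_rot: [-3.141, -0.0, 1.698]
wrist_force: [0.7, 0.0, -0.3]
width: 0.0939
finger_force: 0.0
```

```bash
python3 go.py .4288 -.1422 .008 97.3; python3 - <<'E'
from h import *; from crop import crop
crop(snap('side','s1')['image'],185,150,385,355,2.9,'s1c')
E
```

```text
[-0.01 -0.06  5.69] -0.0 rows 3.4
```

View pics/s1c.png

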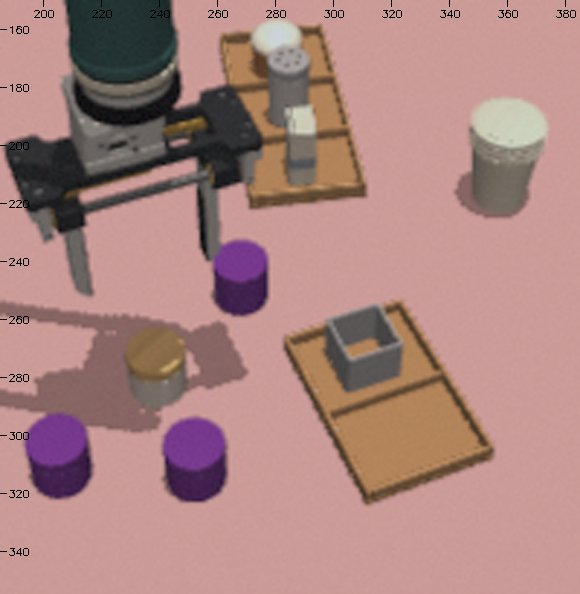

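The cutter stands flat in the short tray at (365,347); the long-tray items are upright; the wood-lid jar is at (156,365) under the gripper. Grasping it.

Call:
{"method": "servo_tool", "body": {
  "moves": [
    [0,0,1.4,0,0],
    [0,0,2.8,0,0],
    [0,0,4.2,0,0],
    [0,0,5,0,0],
    [0,0,5.4,0,0],
    [0,0,5.55,0,0],
    [0,0,5.6,0,0.6],
    [0,0,5.6,0,1],
    [0,0,5.6,0,1],
    [0,0,5.6,0,1]
  ]
}}

```text
time: 28.2
tool_pos: [0.4308, -0.1423, 0.0124]
ee_rot: [3.139, 0.002, 1.698]
wrist_force: [0.7, 0.6, -0.3]
width: 0.0706
finger_force: 0.0
```

Call:
{"method": "servo_tool", "body": {
  "moves": [
    [0,0,0,0,1],
    [0,0,0,0,1],
    [0,0,0,0,1],
    [0,0,0,0,1],
    [0,0,0,0,1],
    [0,0,0,0,1],
    [0,0,0,0,1]
  ]
}}

```text
time: 28.78
tool_pos: [0.4298, -0.1418, 0.0113]
ee_rot: [3.141, 0.001, 1.698]
wrist_force: [-0.9, 0.4, 4.6]
width: 0.0501
finger_force: 30.0
```

Call:
{"method": "servo_tool", "body": {
  "moves": [
    [0,0,-0.3,0,1],
    [0,0,-1,0,1],
    [0,0,-2.2,0,1],
    [0,0,-3.6,0,1],
    [0,0,-5,0,1],
    [0,0,-5.6,0,1],
    [0,0,-5.6,0,1],
    [0,0,-5.6,0,1]
  ]
}}

```text
time: 29.45
tool_pos: [0.4294, -0.1417, 0.1507]
ee_rot: [3.141, 0.0, 1.698]
wrist_force: [0.0, -0.8, -2.5]
width: 0.0503
finger_force: 30.0
```

```bash
python3 go.py .6166 -.2525 .15 97.4
```

```text
[-5.34  6.87  0.03] -0.02 rows 5.2
```

Call:
{"method": "servo_tool", "body": {
  "moves": [
    [-0.5,0.7,0,0,1],
    [-1.3,1.7,0,0,1],
    [-2.1,2.7,0,0,1],
    [-3,3.8,0,0,1],
    [-3.8,4.9,0,0,1],
    [-4.6,5.9,0,0,1],
    [-5.1,6.6,0,0,1],
    [-5.35,6.9,0,0,1],
    [-5.35,6.9,0,0,1],
    [-5.35,6.9,0,0,1]
  ]
}}

```text
time: 30.28
tool_pos: [0.616, -0.2519, 0.1468]
ee_rot: [-3.136, -0.004, 1.697]
wrist_force: [0.7, 0.6, -2.5]
width: 0.0503
finger_force: 30.0
```

Call:
{"method": "servo_tool", "body": {
  "moves": [
    [0,0,0,0,1],
    [0,0,0,0,1],
    [0,0,0,0,1]
  ]
}}

```text
time: 30.53
tool_pos: [0.6168, -0.252, 0.1508]
ee_rot: [-3.141, -0.0, 1.698]
wrist_force: [-0.4, 0.1, -1.8]
width: 0.0504
finger_force: 30.0
```

```bash
python3 go.py .6166 -.2525 .0153 97.3
```

```text
[-0.02 -0.01  5.42] -0.0 rows 3.3
```

Call:
{"method": "servo_tool", "body": {
  "moves": [
    [0,0,1.3,0,1],
    [0,0,2.6,0,1],
    [0,0,3.6,0,1],
    [0,0,4.4,0,1],
    [0,0,4.9,0,1],
    [0,0,5.15,0,1],
    [0,0,5.3,0,1],
    [0,0,5.4,0,1],
    [0,0,5.42,0,1],
    [0,0,5.42,0,1]
  ]
}}

```text
time: 31.37
tool_pos: [0.6184, -0.253, 0.0168]
ee_rot: [3.139, 0.002, 1.698]
wrist_force: [0.8, -0.2, -2.0]
width: 0.0506
finger_force: 30.0
```

Call:
{"method": "servo_tool", "body": {
  "moves": [
    [0,0,0.05,0,1],
    [0,0,0.1,0,1],
    [0,0,0.1,0,1],
    [0,0,0.1,0,1]
  ]
}}

```text
time: 31.7
tool_pos: [0.6185, -0.2531, 0.0153]
ee_rot: [3.139, 0.002, 1.698]
wrist_force: [-0.4, 0.8, 6.4]
width: 0.0502
finger_force: 30.0
```

Call:
{"method": "servo_tool", "body": {
  "moves": [
    [0,0,0,0,0.25],
    [0,0,0,0,0.25],
    [0,0,0,0,0.25],
    [0,0,0,0,0.25],
    [0,0,0,0,0.25],
    [0,0,-0.5,0,0.25],
    [0,0,-1.5,0,0.25],
    [0,0,-3,0,0.25],
    [0,0,-4.5,0,0.25],
    [0,0,-6,0,0.25]
  ]
}}

```text
time: 32.53
tool_pos: [0.6172, -0.2523, 0.165]
ee_rot: [-3.142, 0.0, 1.698]
wrist_force: [-0.1, 0.0, 0.5]
width: 0.0706
finger_force: 0.0
```

Call:
{"method": "servo_tool", "body": {
  "moves": [
    [0,-1.5,0,0,0.25],
    [0,-3,0,0,0.25],
    [0,-4.5,-0.5,0,0.25],
    [0,-6,-0.5,0,0.25],
    [0,-7,-0.5,0,0.25],
    [0,-8,-0.5,0,0.25],
    [0,-8,-0.5,0,0.25],
    [0,-8,-0.5,0,0.25],
    [0,-8,-0.5,0,0.25],
    [0,-8,-0.5,0,0.25]
  ]
}}

```text
time: 33.37
tool_pos: [0.4201, -0.2778, 0.1756]
ee_rot: [3.141, 0.0, 1.698]
wrist_force: [0.8, 0.8, -0.2]
width: 0.0703
finger_force: 0.0
```

```bash
python3 - <<'E'
from h import *; from crop import crop
a=snap('top','t2')['image'];crop(a,135,110,435,315,2.6,'t2c')
crop(snap('side','s2')['image'],185,100,400,355,2.3,'s2c')
E
```

```text
(no output)
```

View pics/t2c.png

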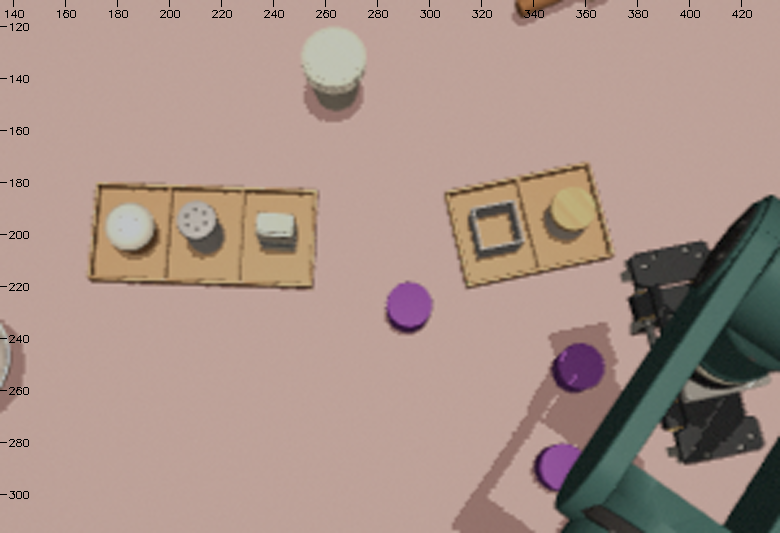

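View pics/s2c.png

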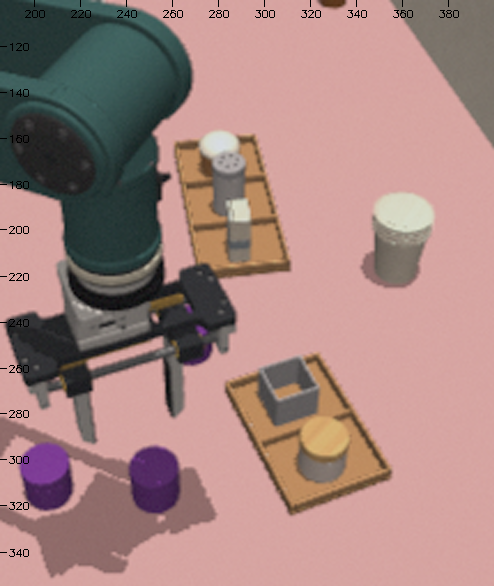

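All five things stand upright, each in its own compartment: top crop cupcake (130,227), shaker (197,220), box (275,228), cutter (497,228), jar (573,209). The arm is clear, so I'm handing it in.

```bash
python3 -c "
from bench import robot; print(robot.close_job())"
```

```text
the job is handed in; nothing more can be done
None
```

Both kits are made up and the job is handed in at about 33 s; the last pictures show all five things upright and released, one per compartment, and the cups in place, though the bowl and mini cupcake weren't fully in the final views and no verdict came back.

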